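Line up the parts for soldering, lowest first

TASK

Parts are soldered in from the lowest to the tallest, so line up the relay, capacitor, transformer and heat sink by height on the wooden strip: one standing upright and centred on each dark spot, the lowest on the spot next to the tall round peg and so on up to the tallest on the spot farthest from it. Do not tip any of them over, and leave the green circuit board where it lies.

Things in the scene. Friction and masses are not known exactly. Their poses are not given: they have to be found in the camera images.
- relay_mid (a point): Relay: black plastic box on a thin grey foot, pale patch on top; 28 (x) by 34 (y) mm, foot 30 by 36 mm, 26 mm high. The point is its centre, 13 mm above its underside; z is up. Grip it across x (28 mm). 35 g.
- capacitor_mid (a point): Capacitor: upright black cylinder with aluminium top, 30 mm diameter, 40 mm high. The point is its centre, 20 mm above its underside; z is up. 50 g.
- transformer_mid (a point): Transformer: dark steel frame with a copper winding bulging out of both its faces; 46 (x) by 38 (y) mm, 52 mm high. The frame is 24 mm thick in y. The point is its centre, 26 mm above its underside; z is up. Grip it across x (46 mm, the flat ends of the frame). 220 g.
- heatsink_mid (a point): Heat sink: upright bare aluminium block with six vertical fins; 40 (x) by 32 (y) mm, 66 mm high. The point is its centre, 33 mm above its underside; z is up. Grip it across x (40 mm, the flat outer fins). 70 g.
- spot_a: One of the four alike dark round spots, 50 mm diameter, flush in the top of a fixed wooden strip (400 by 70 mm, 12 mm high, lying on the bench); the letters do not tell their order along the strip. Origin: its centre, on the strip's top face. The spots lie in a straight row, 80 mm apart.
- spot_b: One of the four alike dark round spots, 50 mm diameter, flush in the top of a fixed wooden strip (400 by 70 mm, 12 mm high, lying on the bench); the letters do not tell their order along the strip. Origin: its centre, on the strip's top face. The spots lie in a straight row, 80 mm apart.
- spot_c: One of the four alike dark round spots, 50 mm diameter, flush in the top of a fixed wooden strip (400 by 70 mm, 12 mm high, lying on the bench); the letters do not tell their order along the strip. Origin: its centre, on the strip's top face. The spots lie in a straight row, 80 mm apart.
- spot_d: One of the four alike dark round spots, 50 mm diameter, flush in the top of a fixed wooden strip (400 by 70 mm, 12 mm high, lying on the bench); the letters do not tell their order along the strip. Origin: its centre, on the strip's top face. The spots lie in a straight row, 80 mm apart.
- peg: Aluminium round peg, 16 mm diameter, standing 35 mm above the wooden strip, fixed at one end of it in line with the spots, 65 mm from the nearest spot's centre. Origin: centre of its foot, on the strip's top face. The strip's other end carries only a low dark square block, 8 mm high.
- board: Bystander: green circuit board, 110 by 80 mm, lying loose on the bench on 6 mm brass feet, its highest part 15 mm up. Origin: its centre on the bench.
Mind the look-alikes: they are no part of the job. What is shaped like the part that bears transformer_mid but turquoise is not meant.

How it is judged (in metres and radians):
At the end, for the whole second after the job is handed in: Relay, capacitor, transformer and heat sink (26, 40, 52, 66 mm high) stand on the spots in this order counted from the peg, each centred within 12 mm of its spot, upright within 0.1 rad, resting on the strip (height within 5 mm), still and released; the circuit board is within 20 mm of where it lay ((horizontal distance between relay_mid and spot_a below 0.012 m or horizontal distance between relay_mid and spot_b below 0.012 m or horizontal distance between relay_mid and spot_c below 0.012 m or horizontal distance between relay_mid and spot_d below 0.012 m) and horizontal distance between relay_mid and peg between 0.04 and 0.09 m and angle between each of relay_mid, capacitor_mid, transformer_mid, heatsink_mid's own z axis and vertical below 0.1 rad and height (world z) of relay_mid between 0.02 and 0.03 m and linear speed of each of relay, capacitor, transformer, heatsink below 0.02 m/s and (horizontal distance between capacitor_mid and spot_a below 0.012 m or horizontal distance between capacitor_mid and spot_b below 0.012 m or horizontal distance between capacitor_mid and spot_c below 0.012 m or horizontal distance between capacitor_mid and spot_d below 0.012 m) and horizontal distance between capacitor_mid and peg between 0.12 and 0.17 m and height (world z) of capacitor_mid between 0.027 and 0.037 m and (horizontal distance between transformer_mid and spot_a below 0.012 m or horizontal distance between transformer_mid and spot_b below 0.012 m or horizontal distance between transformer_mid and spot_c below 0.012 m or horizontal distance between transformer_mid and spot_d below 0.012 m) and horizontal distance between transformer_mid and peg between 0.2 and 0.25 m and height (world z) of transformer_mid between 0.033 and 0.043 m and (horizontal distance between heatsink_mid and spot_a below 0.012 m or horizontal distance between heatsink_mid and spot_b below 0.012 m or horizontal distance between heatsink_mid and spot_c below 0.012 m or horizontal distance between heatsink_mid and spot_d below 0.012 m) and horizontal distance between heatsink_mid and peg between 0.28 and 0.33 m and height (world z) of heatsink_mid between 0.04 and 0.05 m and distance of board from where it was at the start of the episode below 0.02 m); the robot touches nothing.
It fails at once if a part is tipped over (angle between any of relay_mid, capacitor_mid, transformer_mid, heatsink_mid's own z axis and vertical above 0.7 rad).
It fails at once if the circuit board is shifted by more than 20 mm (distance of board from where it was at the start of the episode above 0.02 m).
It also fails if it takes over 96 s, if anything falls off the work surface, if the arm or the gripper's body presses on something with over 40 N, if the wrist force passes 120 N, or if a joint passes its speed limit or range.

ROBOT

A 7-joint arm with a two-finger parallel gripper is mounted at the origin on the work surface. World frame = base frame: x ahead of the robot, y to its left, z up, the work surface at z = 0. Lengths are in mm, angles in rad, forces in N, time in s.
With the tool pointing down it reaches from about 400 to 875 mm from the base axis. Payload 4.4 kg.
Tool frame: the origin (TCP) lies at the very end of the fingers, on their centre line; the grasp point (between the pads) lies 19 mm behind it; y points along the fingers, z is the direction in which the jaws open and shut, and the axes are right-handed (so a half turn about y gives the same grasp; the last joint's range is limited). The gripper opens to 85 mm and grips with 20 to 120 N. Pads are 22 mm wide; open, the fingers measure 114 mm over their backs; the gripper's body (76 mm by 85 mm) begins 54 mm behind the grasp point. The pads swing forward as they close: fully open they stand 13 mm farther back than shut.
Start: joints at [1.074, 0.628, 0.038, 1.517, -0.027, 0.996, -0.02], TCP at [271.467, -590.613, 231.313] pointing down, gripper open.
Joint ranges: [-3.06, 3.06], [-0.37, 2.12], [-1.25, 1.32], [0.18, 2.47], [-1.1, 4.24], [0.23, 1.98], [-2.94, 2.94]. Speed limits (rad/s): [2.57, 2.57, 3.14, 3.14, 3.14, 3.14, 3.14].

INTERFACE

Orientations are given as [roll, pitch, yaw] about the fixed x, y, z axes, in that order (R = Rz(yaw) Ry(pitch) Rx(roll)).
In Python, from cell import ctrl, imaging, finish_job gives the robot as it stands.
- The arm moves only by the shell command python3 -m inch 'ROWS'. ROWS is JSON, one flat list of numbers, 7 for each row, row after row: the opening, from 0 (shut) to 1 (fully open), then the shift along the tool's x, y, z in cm, then the turn, a rotation vector about the tool's x, y, z in degrees. A call has 1 to 12 rows; each row is the pose to reach, as a shift and turn from the pose commanded when the call began, along the tool's axes at that moment; what a row does not reach only later rows make up. A row lasts 1/10 s, in which the tool goes at most 50 mm and 8.59 degrees, less where a joint would pass 70% of its speed; a pose out of reach is approached as far as the arm can. A call with a gripper value outside its range is refused whole. The fingers move at their own pace and stop on an object; the grip force is fixed at half the most. Time passes only in rows, so rows that repeat a pose let the fingers close. It gives the time, the measured TCP pose, the force and the opening at its end, in the units of the state.
- ctrl.read_state(): the state, without advancing time (a new reading comes with each control period).
- imaging.get_image(name): name is "side" or "top" or "wrist"; returns a dict with "img" (384x512x3 uint8, red, green, blue), "fx", "fy", "cx", "cy" (pixels), "R" (3x3) and "t" (3): a world point X has camera coordinates R X + t. Camera axes: x right, y down, z forward; pixel columns grow to the right and rows downward; lengths in mm; the calibration is good to about 2 mm. A picture is of the moment at which its call begins. There is no depth.
- finish_job(): hands the job in, once; it reports no verdict.
The state is a dict: "clock": time; "qpos": joint angles; "qd": joint speeds; "tau": joint torques, N m; "eef_pos": TCP position; "tool_rot": TCP orientation; "force": force on the tool from outside, world axes, zero at the start; "torque": the same for the moment, N m; "width": finger opening in mm.
Only numpy, scipy, OpenCV 4.12 (cv2) and the standard library are available. Lean on these libraries where they do the work, as an engineer would, in place of code of your own. Each camera call takes 0.05 s, during which the arm holds its last target.

## Working session

There is one attempt and no reset: what is moved stays moved. The work goes in short steps, Python scripts to look and compute and a shell command to move; the robot and the scene stay as the last step left them, time stands still between calls to the robot, and variables do not carry over. Pictures are saved under pics/ and viewed, and the job is handed in when it is done.

```bash
ls; mkdir -p pics; python3 - <<'E'
from cell import ctrl, imaging
import cv2,pickle
print(ctrl.read_state())
d={}
for n in ["side","top","wrist"]:
    c=imaging.get_image(n); d[n]=c
    cv2.imwrite(f"pics/{n}0.png",cv2.cvtColor(c["img"],cv2.COLOR_RGB2BGR))
    print(n,c["fx"],c["cx"],c["cy"],c["R"],c["t"])
pickle.dump(d,open("d0.pkl","wb"))
E
```

```text
pics
{'clock': 0.0, 'qpos': array([ 1.07417895,  0.62934699,  0.03843371,  1.51836333, -0.02700846,
        0.99631   , -0.01996119]), 'qd': array([ 1.32989914e-05, -1.03205518e-03, -1.11103547e-05,  2.31519482e-03,
        1.95980605e-04,  2.77645097e-03,  4.91658768e-04]), 'tau': array([ 2.53699091e-04, -5.63402796e+01,  1.22663498e+00, -1.93439466e+01,
        1.09919099e-02,  1.06327515e-02,  1.15682900e-05]), 'eef_pos': array([ 271.21992888, -590.02110413,  230.38988151]), 'tool_rot': array([-1.57270629e+00, -1.32684454e-05, -2.71073428e+00]), 'force': array([0.82564644, 0.4498838 , 0.28205473]), 'torque': array([-0.00892065,  0.02507169, -0.01073424]), 'width': 85.28938976143645}
side 386.24992604926973 257.3803360995695 186.2039586780737 [[ 0.99055479 -0.13699211 -0.00586235]
 [-0.11059558 -0.7729532  -0.62474952]
 [ 0.08105443  0.61949698 -0.78080322]] [-493.36299024  162.55225113  750.70996504]
top 473.4514782242602 250.64526432996433 191.3280381991196 [[ 0.02514043 -0.9996796   0.00294155]
 [-0.97768496 -0.02520098 -0.20855941]
 [ 0.20856672  0.00236737 -0.97800528]] [ 74.40672214 514.12955074 970.89567129]
wrist 289.1035383001386 256.3945003733197 191.9353716220163 [[ 0.41780368 -0.90853578 -0.00167676]
 [-0.86679929 -0.39916214  0.29887886]
 [-0.27221144 -0.12341927 -0.95428959]] [-649.69706421  -39.30513339  380.29291785]
```

View pics/side0.png

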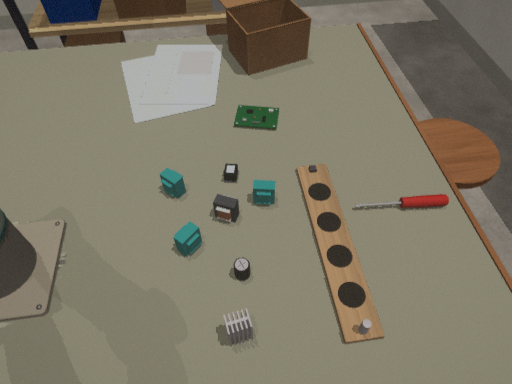

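View pics/top0.png

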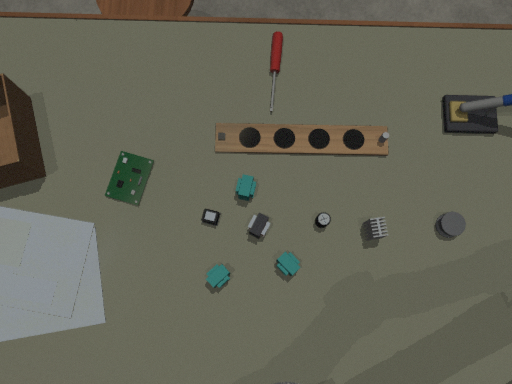

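View pics/wrist0.png

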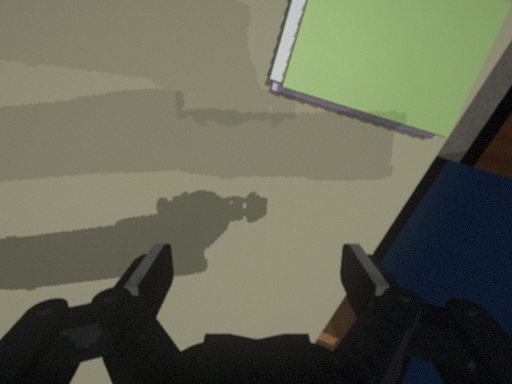

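```bash
cat > h.py <<'E'
import numpy as np,cv2,pickle
def ray(c,u,v,z):
    d=np.array([(u-c["cx"])/c["fx"],(v-c["cy"])/c["fy"],1.0]); R=np.array(c["R"]);t=np.array(c["t"])
    o=-R.T@t; w=R.T@d; s=(z-o[2])/w[2]; return (o+s*w)[:2]
def proj(c,X):
    p=np.array(c["R"])@np.array(X,float)+np.array(c["t"]); return np.array([c["fx"]*p[0]/p[2]+c["cx"],c["fy"]*p[1]/p[2]+c["cy"]])
def crop(c,x0,y0,w,h,s,fn):
    im=cv2.cvtColor(c["img"],cv2.COLOR_RGB2BGR)[y0:y0+h,x0:x0+w]
    cv2.imwrite(fn,cv2.resize(im,None,fx=s,fy=s,interpolation=cv2.INTER_CUBIC))
E
python3 - <<'E'
from h import *
d=pickle.load(open("d0.pkl","rb"))
crop(d["top"],195,170,200,120,4,"pics/t1.png")
crop(d["top"],205,110,200,60,4,"pics/t2.png")
crop(d["side"],150,150,150,110,5,"pics/s1.png")
crop(d["side"],200,230,200,115,4,"pics/s2.png")
c=d["top"];print(-np.array(c["R"]).T@c["t"]);c=d["side"];print(-np.array(c["R"]).T@c["t"])
g=cv2.cvtColor(d["top"]["img"],cv2.COLOR_RGB2GRAY)
for (u,v) in [(250,137),(285,138),(319,139),(354,139)]:
    m=np.zeros_like(g);m[v-14:v+15,u-14:u+15]=1
    ys,xs=np.where((g<45)&(m>0)); print(len(xs),xs.mean(),ys.mean(),ray(d["top"],xs.mean(),ys.mean(),12))
E
```

```text
[ 298.28958587   85.04098508 1056.54877484]
[ 445.83226346 -407.0041121   684.8189335 ]
289 250.09342560553634 137.2733564013841 [648.76642215  92.05771235]
320 283.965625 137.559375 [650.11993673  13.74238093]
319 318.6332288401254 138.1974921630094 [650.66839428 -66.42232298]
319 353.25705329153607 138.7868338557994 [ 651.33233412 -146.47710513]
```

View pics/t1.png

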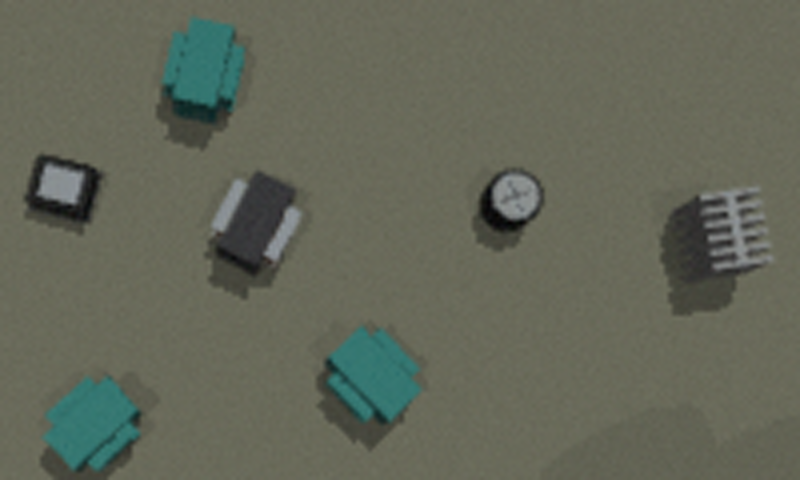

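View pics/t2.png

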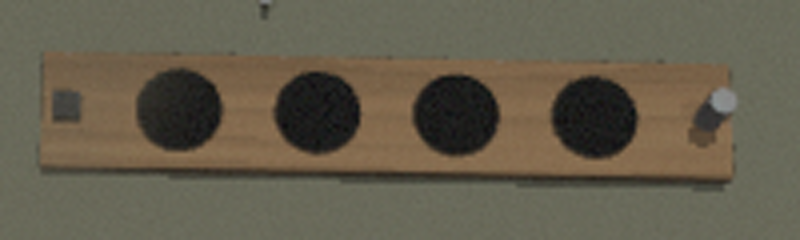

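View pics/s1.png

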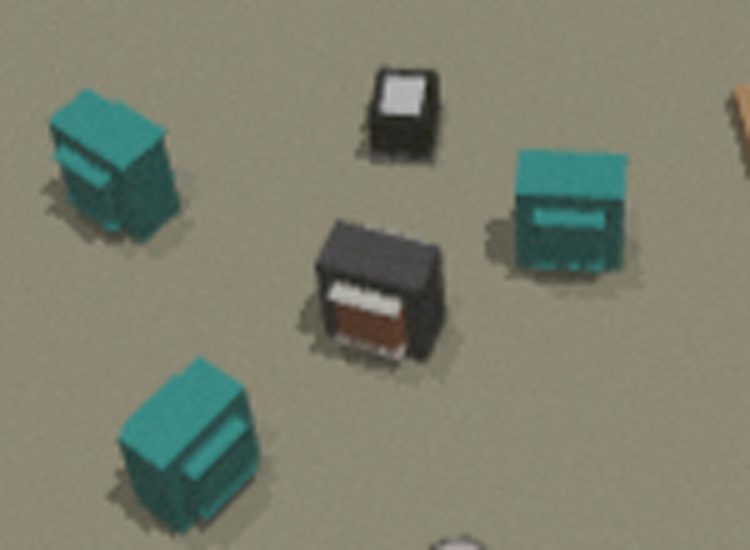

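View pics/s2.png

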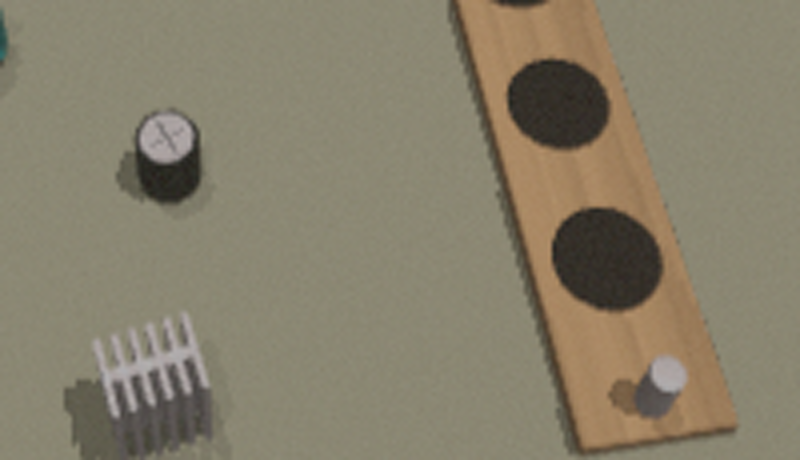

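```bash
cat >> h.py <<'E'
def box(x,y,a,sx,sy,z0,z1):
    ca,sa=np.cos(a),np.sin(a);P=[]
    for z in (z0,z1):
        for i,j in((-1,-1),(1,-1),(1,1),(-1,1)):
            P.append((x+ca*i*sx/2-sa*j*sy/2,y+sa*i*sx/2+ca*j*sy/2,z))
    return P
def draw(c,boxes,x0,y0,w,h,s,fn):
    im=cv2.cvtColor(c["img"],cv2.COLOR_RGB2BGR)[y0:y0+h,x0:x0+w]
    im=cv2.resize(im,None,fx=s,fy=s,interpolation=cv2.INTER_CUBIC)
    for P in boxes:
        q=[tuple(int(round(k)) for k in ((proj(c,p)-[x0,y0]+0.5)*s-0.5)) for p in P]
        for i in range(4):
            for a,b in((i,(i+1)%4),(i+4,(i+1)%4+4),(i,i+4)): cv2.line(im,q[a],q[b],(0,255,255) if a>=4 else (0,0,255),1)
    cv2.imwrite(fn,im)
E
python3 - <<'E'
from h import *
d=pickle.load(open("d0.pkl","rb"));c=d["top"]
f=lambda x,y,z:ray(c,195+(x+.5)/4-.5,170+(y+.5)/4-.5,z)
def info(n,ctr,p,q,z):
    v=f(*q,z)-f(*p,z); r=f(*ctr,z); print(n,r,np.degrees(np.arctan2(v[1],v[0])),np.hypot(*v)); return r,np.arctan2(v[1],v[0])
R=info("relay y",(63,182),(36,181),(97,193),26)
T=info("trafo x",(257,220),(236,262),(277,180),52)
C=info("cap",(516,196),(492,196),(541,196),40)
H=info("hs x",(736,229),(741,268),(730,191),66)
bs=[box(*R[0],R[1]-np.pi/2,28,34,0,26),box(*T[0],T[1],46,24,0,52),box(*C[0],0,30,30,0,40),box(*H[0],H[1],40,32,0,66)]
draw(c,bs,195,170,200,120,4,"pics/t3.png"); draw(d["side"],bs,200,150,130,200,3,"pics/s3.png")
E
```

```text
relay y [462.22799989 174.81339085] -99.74798526572799 34.313653993069124
trafo x [440.21968397  68.05751048] -25.11933072685011 49.35091359421894
cap [458.61689718 -72.31445192] -88.5334964714256 26.59139110811624
hs x [ 439.91530002 -184.07905151] 6.33950137020192 40.9667707010712
```

View pics/t3.png

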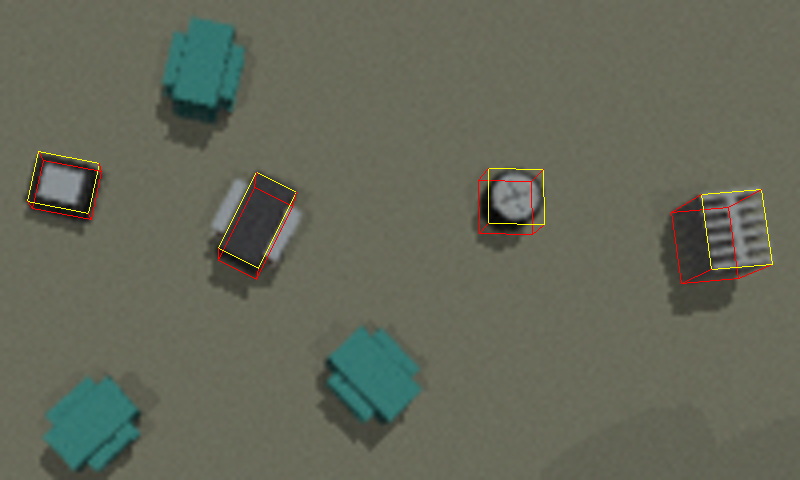

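View pics/s3.png

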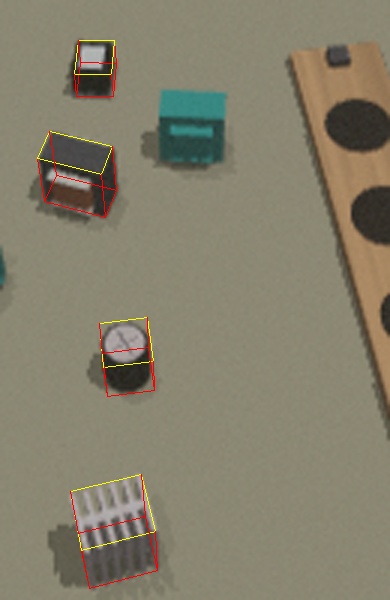

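```bash
cat > g.py <<'E'
import sys,numpy as np
from scipy.spatial.transform import Rotation as R
from cell import ctrl
# usage: g.py x y z [yawdeg]; chain several targets separated by /
s=ctrl.read_state(); Rm=R.from_euler("xyz",s["tool_rot"]); p=s["eef_pos"]
print("t%.1f"%s["clock"],"pos",np.round(p,1),"rot",np.round(np.degrees(s["tool_rot"]),1),"w%.1f"%s["width"],"F",np.round(s["force"],1))
for seg in " ".join(sys.argv[1:]).split("/"):
    a=[float(k) for k in seg.split()]
    if not a: continue
    d=Rm.inv().apply(np.array(a[:3])-p)/10
    Rt=R.from_euler("xyz",[-90,0,a[3]],degrees=True) if len(a)>3 else Rm
    print("shift cm",np.round(d,2),"turn",np.round((Rm.inv()*Rt).as_rotvec(degrees=True),1))
E
python3 g.py 540 -150 200 -100 / 462 175 150 -100
```

```text
t0.1 pos [ 271.3 -590.2  230.6] rot [ -90.1   -0.  -155.3] w85.7 F [0.2 1.  0.5]
shift cm [-42.8    3.1  -28.77] turn [  0.1 -55.3  -0. ]
shift cm [-49.29   8.15 -61.55] turn [  0.1 -55.3  -0. ]
```

```bash
python3 -m inch '[1,-42.8,3,-28.8,0,-55,0, 1,-42.8,3,-28.8,0,-55,0, 1,-42.8,3,-28.8,0,-55,0, 1,-42.8,3,-28.8,0,-55,0, 1,-42.8,3,-28.8,0,-55,0, 1,-42.8,3,-28.8,0,-55,0, 1,-42.8,3,-28.8,0,-55,0, 1,-42.8,3,-28.8,0,-55,0, 1,-42.8,3,-28.8,0,-55,0, 1,-42.8,3,-28.8,0,-55,0, 1,-42.8,3,-28.8,0,-55,0, 1,-42.8,3,-28.8,0,-55,0]'; python3 g.py 462 175 140 -99.7
```

```text
clock: 1.35
eef_pos: [541.6, -146.3, 201.0]
tool_rot: [-1.571, 0.002, -1.745]
force: [-0.1, -0.5, -0.0]
width: 85.7
t1.4 pos [ 541.6 -146.3  201. ] rot [ -90.     0.1 -100. ] w85.7 F [-0.1 -0.5 -0. ]
shift cm [-30.25   6.16 -13.39] turn [-0.  -0.3 -0.1]
```

```bash
python3 -m inch '[1,-30.2,6.1,-13.4,0,0,0, 1,-30.2,6.1,-13.4,0,0,0, 1,-30.2,6.1,-13.4,0,0,0, 1,-30.2,6.1,-13.4,0,0,0, 1,-30.2,6.1,-13.4,0,0,0, 1,-30.2,6.1,-13.4,0,0,0, 1,-30.2,6.1,-13.4,0,0,0, 1,-30.2,6.1,-13.4,0,0,0, 1,-30.2,6.1,-13.4,0,0,0,1,-30.2,6.1,-13.4,0,0,0]'; python3 g.py 462 175 2 -99.7
cat > snap.py <<'E'
import sys,cv2,pickle
from cell import imaging
c=imaging.get_image(sys.argv[1]); pickle.dump(c,open("last_%s.pkl"%sys.argv[1],"wb"))
cv2.imwrite("pics/%s.png"%sys.argv[2],cv2.cvtColor(c["img"],cv2.COLOR_RGB2BGR))
from h import *
if len(sys.argv)>3:
    X=eval(sys.argv[3])
    im=cv2.imread("pics/%s.png"%sys.argv[2])
    for P in X:
        u=proj(c,P); print(P,np.round(u,1)); cv2.circle(im,tuple(int(k) for k in np.round(u)),3,(0,0,255),1)
    cv2.imwrite("pics/%s.png"%sys.argv[2],im)
E
python3 snap.py wrist w1 '[p for p in box(462.2,174.8,np.radians(-9.7),28,34,0,26)]'
```

```text
clock: 2.35
eef_pos: [463.1, 168.2, 140.4]
tool_rot: [-1.57, -0.002, -1.754]
force: [-0.6, 0.1, 0.6]
width: 85.4
t2.4 pos [463.1 168.2 140.4] rot [-9.000e+01 -1.000e-01 -1.005e+02] w85.4 F [-0.6  0.1  0.6]
shift cm [-0.67 13.84 -0.24] turn [-0.  -0.8  0.1]
(np.float64(445.535831980151), np.float64(160.40189233939952), 0) [240.6 189.8]
(np.float64(473.13552911463887), np.float64(155.68418971157945), 0) [267.9 189.4]
(np.float64(478.864168019849), np.float64(189.1981076606005), 0) [267.9 156.5]
(np.float64(451.2644708853611), np.float64(193.91581028842057), 0) [239.6 156.9]
(np.float64(445.535831980151), np.float64(160.40189233939952), 26) [239.2 197.9]
(np.float64(473.13552911463887), np.float64(155.68418971157945), 26) [269.  197.5]
(np.float64(478.864168019849), np.float64(189.1981076606005), 26) [268.9 161.8]
(np.float64(451.2644708853611), np.float64(193.91581028842057), 26) [238.  162.2]
```

View pics/w1.png

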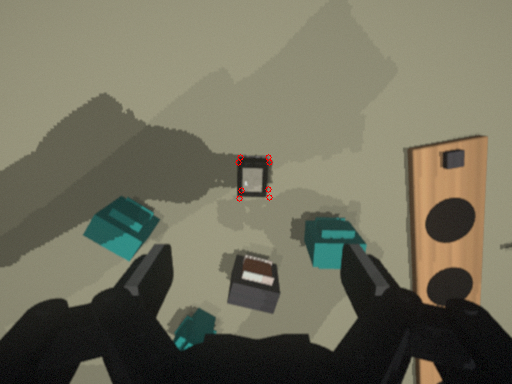

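```bash
python3 g.py 462 174.8 2 -99.7
```

```text
t2.4 pos [463.2 168.2 140.5] rot [-9.000e+01 -1.000e-01 -1.005e+02] w85.9 F [-0.4 -1.  -0.4]
shift cm [-0.64 13.85 -0.24] turn [-0.  -0.8  0.1]
```

```bash
python3 -m inch '[1,-0.6,4,-0.2,0,-1,0, 1,-0.6,8,-0.2,0,-1,0, 1,-0.6,10,-0.2,0,-1,0, 1,-0.6,11,-0.2,0,-1,0, 1,-0.6,12,-0.2,0,-1,0, 1,-0.6,12.8,-0.2,0,-1,0, 1,-0.6,13.5,-0.2,0,-1,0,1,-0.6,13.8,-0.2,0,-1,0, 1,-0.6,13.8,-0.2,0,-1,0, 1,-0.6,13.8,-0.2,0,-1,0]'; python3 g.py 462 174.8 2 -99.7;python3 snap.py wrist w2
```

```text
clock: 3.4
eef_pos: [461.7, 177.3, 2.7]
tool_rot: [-1.57, 0.0, -1.733]
force: [-0.3, -0.6, -0.0]
width: 84.9
t3.4 pos [461.7 177.3   2.7] rot [-90.    0.  -99.3] w84.9 F [-0.3 -0.6 -0. ]
shift cm [0.24 0.07 0.07] turn [-0.   0.4 -0. ]
```

View pics/w2.png

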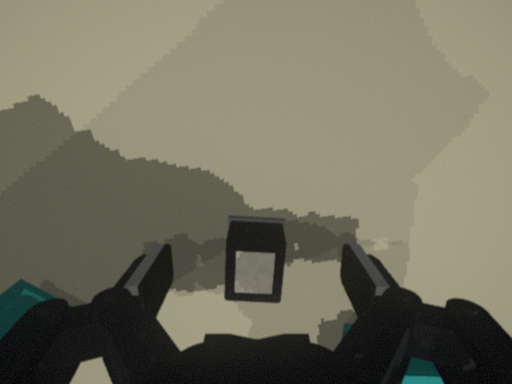

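```bash
python3 -m inch '[1,0.2,0.1,0,0,0,0, 0,0.2,0.1,0,0,0,0, 0,0.2,0.1,0,0,0,0, 0,0.2,0.1,0,0,0,0, 0,0.2,0.1,0,0,0,0, 0,0.2,0.1,0,0,0,0, 0,0.2,0.1,0,0,0,0, 0,0.2,0.1,0,0,0,0]'; python3 g.py 651.3 -146.5 150 -90;python3 snap.py wrist w3
```

```text
clock: 4.25
eef_pos: [461.2, 175.3, 1.6]
tool_rot: [-1.571, 0.0, -1.733]
force: [-0.4, -0.4, 5.8]
width: 26.9
t4.2 pos [461.2 175.3   1.6] rot [-90.    0.  -99.3] w26.9 F [-0.4 -0.4  5.8]
shift cm [ 28.67 -14.84  23.97] turn [-0.  -9.3 -0. ]
```

View pics/w3.png

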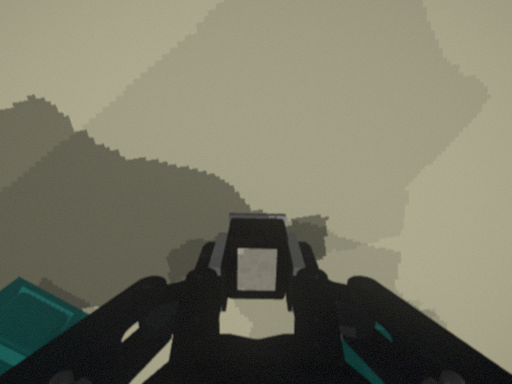

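```bash
python3 -m inch '[0,0,-2,0,0,0,0, 0,0,-5,0,0,0,0, 0,0,-8,0,0,0,0, 0,0,-11,0,0,0,0, 0,2,-13,2,0,-2,0, 0,5,-14,4,0,-4,0, 0,8,-14,6.5,0,-6,0, 0,11,-14,9,0,-8,0, 0,14,-14,11.5,0,-9.3,0, 0,17,-14,14,0,-9.3,0, 0,20,-14,16.5,0,-9.3,0, 0,23,-14,19,0,-9.3,0]'; python3 g.py 651.3 -146.5 90 -90
```

```text
clock: 5.5
eef_pos: [611.7, -84.2, 140.9]
tool_rot: [-1.572, 0.0, -1.571]
force: [0.7, 0.5, 0.8]
width: 27.1
t5.5 pos [611.7 -84.2 140.9] rot [-90.   0. -90.] w27.1 F [0.7 0.5 0.8]
shift cm [6.23 5.08 3.97] turn [ 0. -0. -0.]
```

```bash
python3 -m inch '[0,2.5,0,1.5,0,0,0, 0,4.5,1,3,0,0,0, 0,5.7,2,3.7,0,0,0, 0,6,3,3.9,0,0,0, 0,6,4,3.9,0,0,0, 0,6,5,3.9,0,0,0, 0,6,5,3.9,0,0,0, 0,6,5,3.9,0,0,0, 0,6,5,3.9,0,0,0]'; python3 g.py 651.3 -146.5 16 -90; python3 snap.py wrist w4; python3 snap.py side s4 "box(651.3,-146.5,0,28,34,90,116)"
```

```text
clock: 6.4
eef_pos: [650.8, -141.9, 92.0]
tool_rot: [-1.57, -0.0, -1.57]
force: [0.5, -0.2, 0.3]
width: 27.0
t6.4 pos [ 650.8 -141.9   92. ] rot [-89.9  -0.  -90. ] w27.0 F [ 0.5 -0.2  0.3]
shift cm [0.46 7.6  0.04] turn [-0.1  0.   0. ]
(np.float64(637.3), np.float64(-163.5), 90) [355.2 285.5]
(np.float64(665.3), np.float64(-163.5), 90) [371.8 283.3]
(np.float64(665.3), np.float64(-129.5), 90) [365.4 264.6]
(np.float64(637.3), np.float64(-129.5), 90) [349.3 266.8]
(np.float64(637.3), np.float64(-163.5), 116) [358.4 278.6]
(np.float64(665.3), np.float64(-163.5), 116) [375.5 276.3]
(np.float64(665.3), np.float64(-129.5), 116) [368.7 257.3]
(np.float64(637.3), np.float64(-129.5), 116) [352.2 259.4]
```

View pics/w4.png

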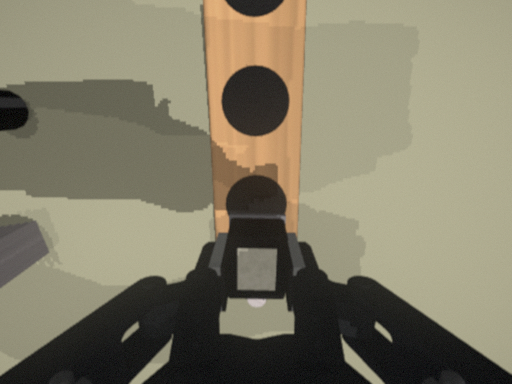

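View pics/s4.png

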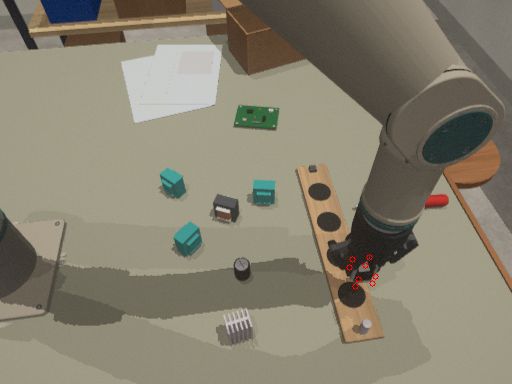

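```bash
python3 -m inch '[0,0.3,2.5,0,0,0,0, 0,0.3,4,0,0,0,0, 0,0.3,5,0,0,0,0, 0,0.3,6,0,0,0,0, 0,0.3,6.6,0,0,0,0, 0,0.3,6.9,0,0,0,0, 0,0.3,6.9,0,0,0,0,0,0.3,6.9,0,0,0,0]'; python3 g.py 651.3 -146.5 14 -90
```

```text
clock: 7.3
eef_pos: [650.8, -145.5, 22.8]
tool_rot: [-1.57, -0.0, -1.571]
force: [-0.8, 0.3, -0.4]
width: 27.0
t7.3 pos [ 650.8 -145.5   22.8] rot [-89.9  -0.  -90. ] w27.0 F [-0.8  0.3 -0.4]
shift cm [0.1  0.88 0.05] turn [-0.1 -0.   0. ]
```

```bash
python3 -m inch '[0,0.1,0.3,0,0,0,0, 0,0.1,0.6,0,0,0,0, 0,0.1,0.8,0,0,0,0, 0,0.1,0.85,0,0,0,0,0,0.1,0.85,0,0,0,0]'; python3 g.py 651.3 -146.5 14 -90
```

```text
clock: 7.8
eef_pos: [650.4, -146.5, 13.8]
tool_rot: [-1.571, 0.0, -1.571]
force: [0.2, -0.4, -0.6]
width: 27.1
t7.8 pos [ 650.4 -146.5   13.8] rot [-90.   0. -90.] w27.1 F [ 0.2 -0.4 -0.6]
shift cm [-0.   -0.02  0.09] turn [ 0. -0. -0.]
```

```bash
python3 -m inch '[1,0,0.05,0,0,0,0, 1,0,0.05,0,0,0,0, 1,0,0.05,0,0,0,0, 1,0,0.05,0,0,0,0, 1,0,0,0,0,0,0, 1,0,-2,0,0,0,0, 1,0,-5,0,0,0,0, 1,0,-9,0,0,0,0, 1,0,-12,0,0,0,0, 1,0,-12,0,0,0,0]'; python3 g.py 458.6 -72.3 120 -90; python3 snap.py wrist w5; python3 snap.py side s5
```

```text
clock: 8.8
eef_pos: [653.8, -146.9, 139.1]
tool_rot: [-1.561, -0.001, -1.571]
force: [-0.0, -0.5, -0.4]
width: 85.2
t8.8 pos [ 653.8 -146.9  139.1] rot [-89.5  -0.1 -90. ] w85.2 F [-0.  -0.5 -0.4]
shift cm [ -7.45   1.72 -19.54] turn [-0.5 -0.   0.1]
```

View pics/w5.png

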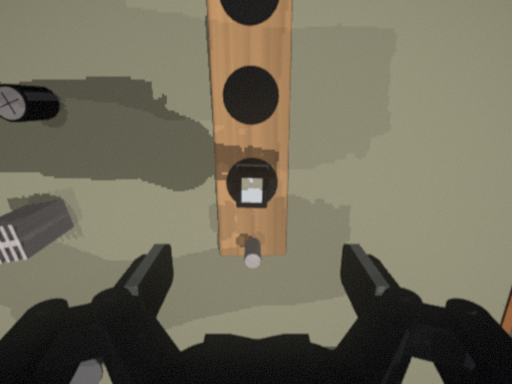

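```bash
python3 - <<'E'
from h import *
c=pickle.load(open("last_wrist.pkl","rb"))
for p in box(651.3,-146.5,0,30,36,12,12)[:4]+box(651.3,-146.5,0,28,34,38,38)[:4]+[(651.3,-146.5,12),(651.3,-121.5,12),(651.3,-171.5,12),(626.3,-146.5,12),(676.3,-146.5,12)]: print(np.round(p,1),proj(c,p).round(1))
crop(c,200,140,100,140,5,"pics/w5c.png")
E
python3 -m inch '[1,-2,0,-5,0,0,0, 1,-4,0,-10,0,0,0, 1,-6,0,-15,0,0,0, 1,-7.4,1,-19.4,0,0,0, 1,-7.4,1.7,-19.4,0,0,0, 1,-7.4,1.7,-19.4,0,0,0, 1,-7.4,1.7,-19.4,0,0,0,1,-7.4,1.7,-19.4,0,0,0]'; python3 snap.py wrist w6 'box(458.6,-72.3,0,30,30,0,40)';python3 g.py 458.6 -72.3 10 -90; 
```

```text
[ 636.3 -164.5   12. ] [237.3 200.3]
[ 666.3 -164.5   12. ] [267.6 200.2]
[ 666.3 -128.5   12. ] [268.1 164.4]
[ 636.3 -128.5   12. ] [236.5 164.5]
[ 637.3 -163.5   38. ] [236.8 208.7]
[ 665.3 -163.5   38. ] [267.8 208.6]
[ 665.3 -129.5   38. ] [268.3 171.9]
[ 637.3 -129.5   38. ] [236.  171.9]
[ 651.3 -146.5   12. ] [252.4 182.7]
[ 651.3 -121.5   12. ] [252.2 157.2]
[ 651.3 -171.5   12. ] [252.5 206.9]
[ 626.3 -146.5   12. ] [226.6 182.8]
[ 676.3 -146.5   12. ] [278.1 182.6]
clock: 9.7
eef_pos: [458.2, -72.8, 116.8]
tool_rot: [-1.569, 0.0, -1.572]
force: [-0.3, -0.1, 0.6]
width: 85.1
(np.float64(443.6), np.float64(-87.3), 0) [240.7 200.9]
(np.float64(473.6), np.float64(-87.3), 0) [272.2 200.8]
(np.float64(473.6), np.float64(-57.3), 0) [272.7 170. ]
(np.float64(443.6), np.float64(-57.3), 0) [240.1 170. ]
(np.float64(443.6), np.float64(-87.3), 40) [238.2 216.9]
(np.float64(473.6), np.float64(-87.3), 40) [274.8 216.8]
(np.float64(473.6), np.float64(-57.3), 40) [275.5 181.5]
(np.float64(443.6), np.float64(-57.3), 40) [237.4 181.5]
t9.8 pos [458.  -72.8 116.8] rot [-89.9   0.  -90.1] w85.2 F [-0.6 -0.2  0.5]
shift cm [-0.05 10.68  0.04] turn [-0.1 -0.1 -0. ]
```

View pics/w5c.png

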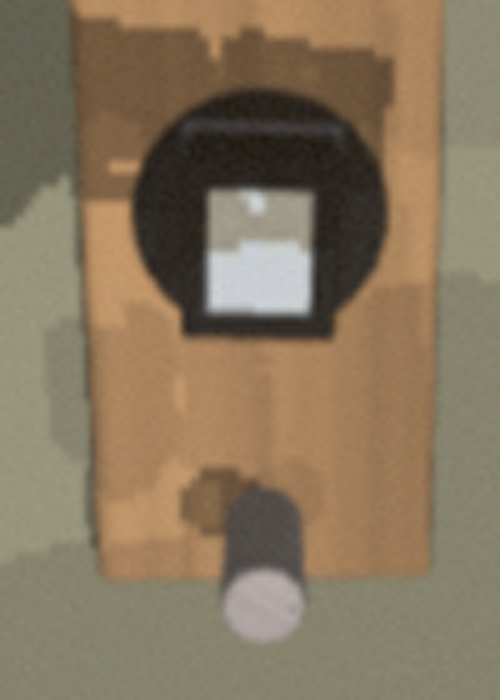

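View pics/w6.png

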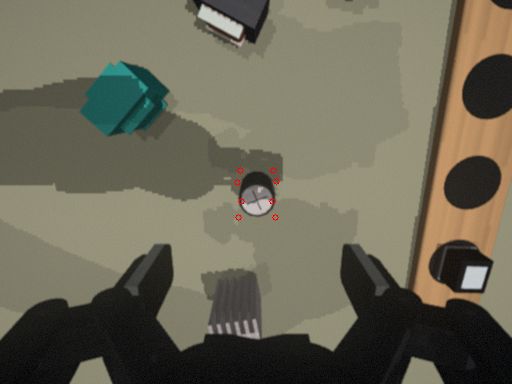

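```bash
python3 -m inch '[1,0.1,4,0,0,0,0, 1,0.1,7,0,0,0,0, 1,0.1,9,0,0,0,0, 1,0.1,10.2,0,0,0,0, 1,0.1,11,0,0,0,0, 1,0.1,11.2,0,0,0,0, 1,0.1,11.2,0,0,0,0, 0,0.1,11.2,0,0,0,0, 0,0.1,11.2,0,0,0,0, 0,0.1,11.2,0,0,0,0, 0,0.1,11.2,0,0,0,0, 0,0.1,11.2,0,0,0,0]'; python3 snap.py wrist w7 ;python3 g.py 650.7 -66.4 110 -90; 
```

```text
clock: 10.95
eef_pos: [456.7, -73.5, 5.4]
tool_rot: [-1.57, -0.0, -1.571]
force: [-1.3, 0.2, 4.8]
width: 28.5
t11.0 pos [456.7 -73.5   5.4] rot [-89.9  -0.  -90. ] w28.7 F [-0.8 -0.5  5.8]
shift cm [ -0.71 -10.44  19.41] turn [-0.1 -0.   0. ]
```

View pics/w7.png

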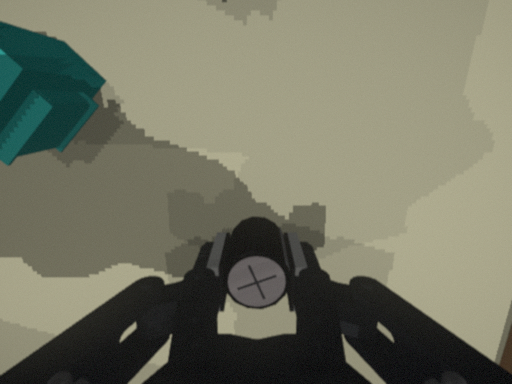

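```bash
python3 -m inch '[0,0,-2,0,0,0,0, 0,0,-5,0,0,0,0, 0,0,-8,1,0,0,0, 0,0,-10.4,4,0,0,0, 0,-0.3,-10.4,7.5,0,0,0, 0,-0.6,-10.4,11,0,0,0, 0,-0.7,-10.4,14.5,0,0,0, 0,-0.7,-10.4,17,0,0,0, 0,-0.7,-10.4,18.7,0,0,0, 0,-0.7,-10.4,19.4,0,0,0, 0,-0.7,-10.4,19.4,0,0,0, 0,-0.7,-10.4,19.4,0,0,0]' ;python3 g.py 650.7 -66.4 25 -90; 
```

```text
clock: 12.2
eef_pos: [649.1, -66.5, 108.6]
tool_rot: [-1.573, -0.0, -1.571]
force: [-0.2, 0.2, 0.2]
width: 28.4
t12.2 pos [649.1 -66.5 108.6] rot [-90.1  -0.  -90. ] w28.4 F [-0.2  0.2  0.2]
shift cm [-0.02  8.36  0.17] turn [ 0.1 -0.   0. ]
```

```bash
python3 -m inch '[0,0,2,0.1,0,0,0, 0,0,5,0.1,0,0,0, 0,0,7,0.1,0,0,0, 0,0,8.2,0.1,0,0,0, 0,0,8.6,0.1,0,0,0, 0,0,8.8,0.1,0,0,0, 0,0,9,0.1,0,0,0, 0,0,9,0.1,0,0,0, 0,0,9,0.1,0,0,0]' ;python3 g.py 650.7 -66.4 17.4 -90; 
```

```text
clock: 13.1
eef_pos: [651.9, -66.6, 19.6]
tool_rot: [-1.57, -0.0, -1.571]
force: [-1.0, -0.0, 0.4]
width: 29.0
t13.1 pos [651.9 -66.6  19.6] rot [-89.9  -0.  -90. ] w29.0 F [-1.  -0.   0.4]
shift cm [-0.02  0.22 -0.12] turn [-0.1 -0.   0. ]
```

```bash
python3 -m inch '[0,0,0.1,-0.1,0,0,0, 0,0,0.2,-0.1,0,0,0, 0,0,0.2,-0.1,0,0,0, 0,0,0.2,-0.1,0,0,0, 1,0,0.2,-0.1,0,0,0, 1,0,0.2,-0.1,0,0,0, 1,0,0.2,-0.1,0,0,0, 1,0,0.2,-0.1,0,0,0, 1,0,-2,-0.1,0,0,0, 1,0,-5,-0.1,0,0,0, 1,0,-9,-0.1,0,0,0, 1,0,-12,-0.1,0,0,0]' ;python3 snap.py wrist w8;python3 g.py 440.2 68 130 -115
python3 - <<'E'
from h import *
c=pickle.load(open("last_wrist.pkl","rb"))
for p in [(650.7,-66.4,12),(650.7,-66.4,52)]: print(np.round(p,1),proj(c,p).round(1))
crop(c,200,140,100,140,5,"pics/w8c.png")
E
```

```text
clock: 14.3
eef_pos: [650.9, -66.3, 140.8]
tool_rot: [-1.569, 0.0, -1.571]
force: [0.2, -0.0, -0.5]
width: 85.5
t14.3 pos [653.9 -66.1 145.9] rot [-89.5  -0.  -90. ] w85.7 F [1.6 0.2 4.4]
shift cm [-13.4    1.39 -21.39] turn [-0.5 25.  -0.1]
[650.7 -66.4  12. ] [255.8 182.9]
[650.7 -66.4  52. ] [255.7 195.6]
```

View pics/w8c.png

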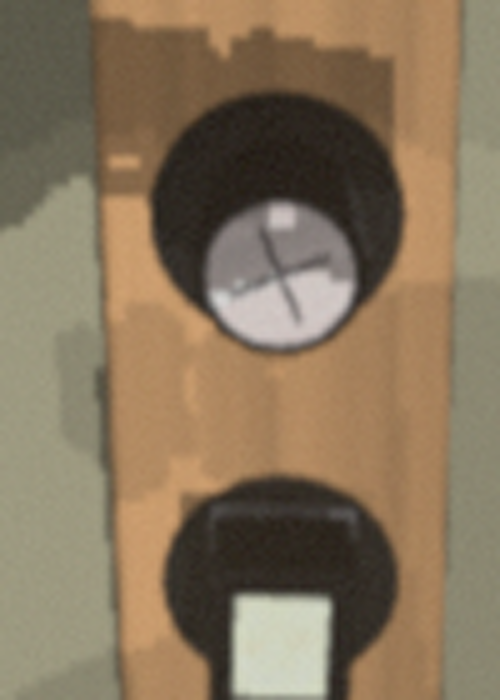

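```bash
python3 -m inch '[1,-2,0,-3,0,7,0, 1,-4,0,-6,0,14,0, 1,-6.5,0,-10,0,20,0, 1,-9,0.5,-14,0,25,0, 1,-11.5,1,-18,0,25,0, 1,-13,1.3,-20.8,0,25,0, 1,-13.4,1.4,-21.4,0,25,0, 1,-13.4,1.4,-21.4,0,25,0, 1,-13.4,1.4,-21.4,0,25,0]'; python3 snap.py wrist w9 'box(440.2,68,np.radians(-25),46,24,0,52)';python3 g.py 440.2 68 14 -115; 
```

```text
clock: 15.25
eef_pos: [438.2, 67.2, 125.0]
tool_rot: [-1.569, 0.001, -2.008]
force: [0.3, -0.5, 0.7]
width: 85.3
(np.float64(414.28350175726865), np.float64(66.84452657559629), 0) [233.7 194.4]
(np.float64(455.97365996095454), np.float64(47.404086535524115), 0) [280.9 194.4]
(np.float64(466.1164982427313), np.float64(69.15547342440371), 0) [281.6 170.3]
(np.float64(424.42634003904544), np.float64(88.5959134644759), 0) [233.1 170.4]
(np.float64(414.28350175726865), np.float64(66.84452657559629), 52) [228.9 214.3]
(np.float64(455.97365996095454), np.float64(47.404086535524115), 52) [286.3 214.2]
(np.float64(466.1164982427313), np.float64(69.15547342440371), 52) [287.2 185.4]
(np.float64(424.42634003904544), np.float64(88.5959134644759), 52) [228.  185.5]
t15.3 pos [438.3  67.  125. ] rot [-8.990e+01  1.000e-01 -1.151e+02] w85.4 F [ 0.6  0.3 -0.5]
shift cm [-0.16 11.1   0.11] turn [-0.1 -0.1 -0.1]
```

View pics/w9.png

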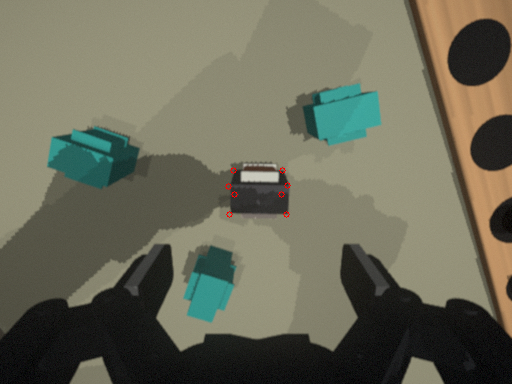

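```bash
python3 -m inch '[1,-0.1,3,0.2,0,0,0, 1,-0.1,6,0.2,0,0,0, 1,-0.1,8,0.2,0,0,0, 1,-0.1,10,0.2,0,0,0, 1,-0.1,11,0.2,0,0,0, 1,-0.1,11.8,0.2,0,0,0, 1,-0.1,11.8,0.2,0,0,0, 1,-0.1,11.8,0.2,0,0,0]'; python3 snap.py wrist w10;python3 g.py 440.2 68 6 -115
```

```text
clock: 16.1
eef_pos: [439.6, 67.0, 6.6]
tool_rot: [-1.57, 0.0, -2.009]
force: [0.4, 0.2, -0.1]
width: 85.4
t16.1 pos [439.6  67.2   6.9] rot [ -90.     0.  -115.1] w85.2 F [ 0.4 -0.9  0.6]
shift cm [-0.1   0.09  0.02] turn [-0.  -0.1 -0. ]
```

View pics/w10.png

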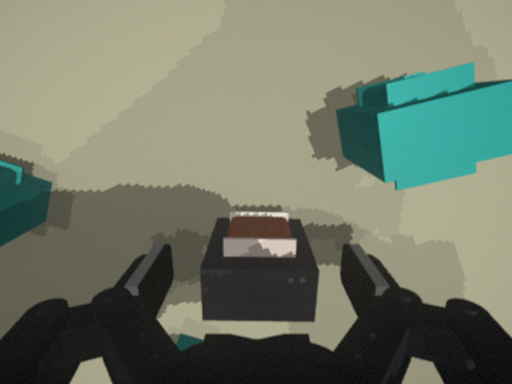

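```bash
python3 -m inch '[0,-0.1,0.1,0.1,0,0,0, 0,-0.1,0.1,0.1,0,0,0, 0,-0.1,0.1,0.1,0,0,0, 0,-0.1,0.1,0.1,0,0,0, 0,-0.1,0.1,0.1,0,0,0, 0,-0.1,0.1,0.1,0,0,0]'; python3 g.py 650.1 13.7 120 -90
python3 -m inch '[0,0,-1,0,0,0,0, 0,0,-2,0,0,0,0, 0,0,-4,0,0,0,0, 0,0,-6,0,0,0,0, 0,0,-8,0,0,0,0, 0,0,-10,0,0,0,0, 0,0,-12,0,0,0,0,0,0,-12,0,0,0,0,0,0,-12,0,0,0,0]'; python3 snap.py wrist w11;python3 g.py 650.1 13.7 120 -90
```

```text
clock: 16.75
eef_pos: [440.5, 68.1, 6.3]
tool_rot: [-1.57, 0.0, -2.007]
force: [0.4, -0.4, 5.6]
width: 45.6
t16.8 pos [440.5  68.1   6.3] rot [ -89.9    0.  -115. ] w45.6 F [ 0.4 -0.4  5.6]
shift cm [ -3.93 -11.34  21.31] turn [ -0.1 -25.   -0. ]
clock: 17.65
eef_pos: [439.8, 67.7, 125.6]
tool_rot: [-1.571, -0.0, -2.008]
force: [-0.4, 0.0, -2.1]
width: 45.4
t17.7 pos [439.4  67.6 125.1] rot [-9.00e+01 -1.00e-01 -1.15e+02] w45.3 F [-0.8  0.7 -1.4]
shift cm [-4.03  0.49 21.37] turn [  0.1 -25.    0. ]
```

View pics/w11.png

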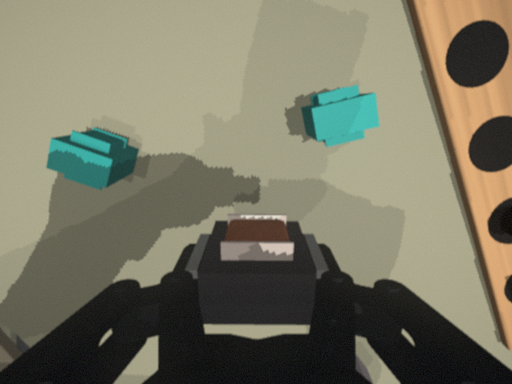

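```bash
python3 -m inch '[0,-0.5,0,1.5,0,-3,0, 0,-1,0,4,0,-7,0, 0,-1.5,0,7,0,-11,0, 0,-2,0,10,0,-15,0, 0,-2.5,0,13,0,-19,0, 0,-3,0,16,0,-22,0, 0,-3.6,0.2,19,0,-25,0, 0,-4,0.4,20.8,0,-25,0, 0,-4,0.4,21.3,0,-25,0, 0,-4,0.4,21.3,0,-25,0, 0,-4,0.4,21.3,0,-25,0]'; python3 g.py 650.1 13.7 24 -90
```

```text
clock: 18.8
eef_pos: [648.3, 14.9, 121.0]
tool_rot: [-1.573, -0.0, -1.57]
force: [-0.5, -0.6, -1.5]
width: 45.3
t18.8 pos [648.3  14.9 121. ] rot [-90.1  -0.  -89.9] w45.3 F [-0.5 -0.6 -1.5]
shift cm [0.12 9.7  0.2 ] turn [0.1 0.1 0. ]
```

```bash
python3 -m inch '[0,0.1,2,0.1,0,0,0, 0,0.1,5,0.1,0,0,0, 0,0.1,7,0.1,0,0,0, 0,0.1,8.5,0.1,0,0,0, 0,0.1,9.3,0.1,0,0,0, 0,0.1,9.8,0.1,0,0,0, 0,0.1,9.8,0.1,0,0,0, 0,0.1,9.8,0.1,0,0,0, 0,0.1,9.8,0.1,0,0,0]' ;python3 g.py 650.1 13.7 18.3 -90; 
```

```text
clock: 19.7
eef_pos: [651.6, 13.4, 24.8]
tool_rot: [-1.569, 0.0, -1.571]
force: [-0.5, -0.9, -1.7]
width: 45.4
t19.7 pos [651.6  13.4  24.8] rot [-89.9   0.  -90. ] w45.4 F [-0.5 -0.9 -1.7]
shift cm [-0.03  0.65 -0.15] turn [-0.1 -0.  -0. ]
```

```bash
python3 -m inch '[0,0,0.2,-0.1,0,0,0, 0,0,0.4,-0.1,0,0,0, 0,0,0.55,-0.1,0,0,0, 0,0,0.65,-0.1,0,0,0, 0,0,0.65,-0.1,0,0,0]' ;python3 g.py 650.1 13.7 18.3 -90; 
```

```text
clock: 20.2
eef_pos: [649.9, 13.2, 18.4]
tool_rot: [-1.571, -0.001, -1.571]
force: [-3.4, -0.7, 6.8]
width: 45.4
t20.2 pos [649.9  13.2  18.4] rot [-90.  -0. -90.] w45.4 F [-3.4 -0.7  6.8]
shift cm [-0.05  0.01  0.02] turn [-0. -0.  0.]
```

Contact with the strip; release and rise.

```bash
python3 -m inch '[1,0,0,0,0,0,0, 1,0,0,0,0,0,0, 1,0,0,0,0,0,0, 1,0,0,0,0,0,0, 1,0,-0.5,0,0,0,0, 1,0,-3,0,0,0,0, 1,0,-6,0,0,0,0, 1,0,-9,0,0,0,0, 1,0,-12,0,0,0,0, 1,0,-14,0,0,0,0,1,0,-14,0,0,0,0]' ;python3 snap.py wrist w12 "box(650.1,13.7,0,46,24,12,64)";python3 g.py 500 -130 150 -84 / 440 -184 140 -83.7
```

```text
clock: 21.3
eef_pos: [652.0, 14.0, 161.0]
tool_rot: [-1.565, 0.001, -1.571]
force: [0.8, 0.5, 0.5]
width: 85.4
(np.float64(627.1), np.float64(1.6999999999999993), 12) [231.7 189.1]
(np.float64(673.1), np.float64(1.6999999999999993), 12) [275.3 189. ]
(np.float64(673.1), np.float64(25.7), 12) [275.8 166.7]
(np.float64(627.1), np.float64(25.7), 12) [231.2 166.7]
(np.float64(627.1), np.float64(1.6999999999999993), 64) [227.3 206. ]
(np.float64(673.1), np.float64(1.6999999999999993), 64) [279.4 205.9]
(np.float64(673.1), np.float64(25.7), 64) [280.  179.7]
(np.float64(627.1), np.float64(25.7), 64) [226.4 179.7]
t21.4 pos [650.8  13.5 158.9] rot [-89.8   0.  -90. ] w85.9 F [ 0.4 -0.1  0.1]
shift cm [ 14.35   0.84 -15.08] turn [-0.2 -6.   0. ]
shift cm [ 19.76   1.82 -21.08] turn [-0.2 -6.3  0. ]
```

View pics/w12.png

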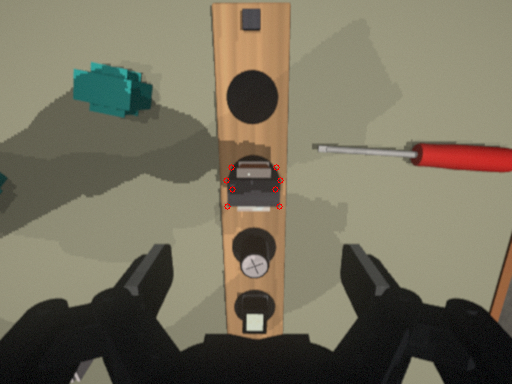

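```bash
python3 - <<'E'
from h import *
c=pickle.load(open("last_wrist.pkl","rb"))
print(proj(c,(649.4,93.8,12)))
g=cv2.cvtColor(c["img"],cv2.COLOR_RGB2GRAY)[60:135,215:288]
ys,xs=np.where(g<45);print(len(xs),xs.mean()+215,ys.mean()+60,(xs.min()+xs.max())/2+215,(ys.min()+ys.max())/2+60)
print(ray(c,xs.mean()+215,ys.mean()+60,12))
E
python3 -m inch '[1,2,0,-2,0,-3,0, 1,5,0,-5,0,-6,0, 1,8.5,0,-8.5,0,-6,0, 1,12,0,-12,0,-6,0, 1,15,0,-16,0,-6,0, 1,18,1,-19,0,-6,0, 1,19.5,1,-20.8,0,-6.3,0, 1,19.8,1.5,-21,0,-6.3,0, 1,19.8,1.5,-21,0,-6.3,0, 1,19.8,1.5,-21,0,-6.3,0]'; python3 snap.py wrist w13 "box(440,-184,np.radians(6.3),40,32,0,66)";python3 g.py 440 -184 14 -83.7
```

```text
[252.52690446  97.17547182]
2005 251.88478802992518 96.60299251870325 252.0 96.5
[648.78594383  94.32224866]
clock: 22.35
eef_pos: [441.0, -183.5, 142.1]
tool_rot: [-1.57, 0.001, -1.46]
force: [-0.0, -0.0, -1.0]
width: 85.0
(np.float64(421.87652986835315), np.float64(-202.0980615091038), 0) [235.8 194.7]
(np.float64(461.6349680865603), np.float64(-197.70868906546195), 0) [274.4 194.8]
(np.float64(458.12347013164685), np.float64(-165.9019384908962), 0) [275.  164.4]
(np.float64(418.3650319134397), np.float64(-170.29131093453805), 0) [235.2 164.4]
(np.float64(421.87652986835315), np.float64(-202.0980615091038), 66) [230.4 219.4]
(np.float64(461.6349680865603), np.float64(-197.70868906546195), 66) [279.2 219.5]
(np.float64(458.12347013164685), np.float64(-165.9019384908962), 66) [280.2 181.8]
(np.float64(418.3650319134397), np.float64(-170.29131093453805), 66) [229.3 181.7]
t22.4 pos [ 441.3 -183.3  142.3] rot [-89.9   0.1 -83.6] w84.9 F [ 0.2 -0.4  0.2]
shift cm [ 0.07 12.83 -0.15] turn [-0.1  0.1 -0.1]
```

View pics/w13.png

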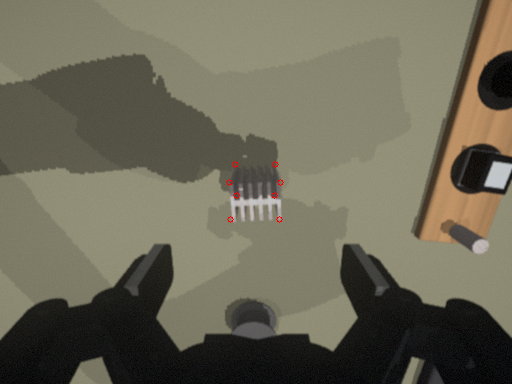

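```bash
python3 -m inch '[1,0.1,3,0,0,0,0, 1,0.1,6,0,0,0,0, 1,0.1,9,0,0,0,0, 1,0.1,11,0,0,0,0, 1,0.1,12.3,0,0,0,0, 1,0.1,12.8,0,0,0,0, 1,0.1,12.8,0,0,0,0, 0,0.1,12.8,0,0,0,0, 0,0.1,12.8,0,0,0,0, 0,0.1,12.8,0,0,0,0, 0,0.1,12.8,0,0,0,0, 0,0.1,12.8,0,0,0,0]'; python3 snap.py wrist w14;python3 g.py 500 -100 160 -90
```

```text
clock: 23.6
eef_pos: [440.5, -185.9, 15.2]
tool_rot: [-1.57, -0.001, -1.461]
force: [0.1, 0.3, 6.3]
width: 40.1
t23.6 pos [ 440.4 -185.9   15.2] rot [-89.9  -0.  -83.7] w39.6 F [-0.9  0.6  5.7]
shift cm [ -7.88 -14.48   6.88] turn [-0.1  6.3  0. ]
```

View pics/w14.png

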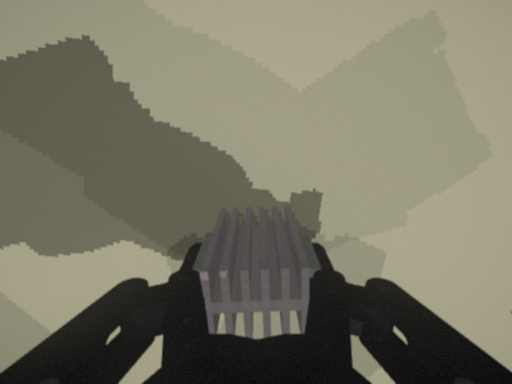

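```bash
python3 g.py 649 92 155 -90; python3 -m inch '[0,0,-1.5,0,0,0,0, 0,0,-4,0,0,0,0, 0,0,-7,0,0,0,0, 0,0,-10,0,0,0,0, 0,0,-13,0,0,0,0, 0,-1,-14,1,0,1,0, 0,-3,-14,2.5,0,3,0, 0,-6,-14,4.5,0,5,0, 0,-9,-14,7,0,6.3,0, 0,-12,-14,9.5,0,6.3,0, 0,-15,-14,12,0,6.3,0, 0,-18,-14,14,0,6.3,0]'; python3 g.py 649 92 150 -90
```

```text
t23.6 pos [ 440.4 -185.9   15.2] rot [-89.9  -0.  -83.7] w39.6 F [-0.9  0.6  5.7]
shift cm [-25.33 -13.97  23.79] turn [-0.1  6.3  0. ]
clock: 24.85
eef_pos: [560.6, 11.0, 153.8]
tool_rot: [-1.57, 0.0, -1.571]
force: [0.1, -0.5, -0.8]
width: 39.9
t24.9 pos [560.6  11.  153.8] rot [-90.   0. -90.] w39.9 F [ 0.1 -0.5 -0.8]
shift cm [-8.11  0.39  8.84] turn [-0. -0. -0.]
```

```bash
python3 -m inch '[0,-3,0,2.5,0,0,0, 0,-5.5,0,5,0,0,0, 0,-7.3,0,7.3,0,0,0, 0,-7.8,0,8.5,0,0,0, 0,-7.8,0.4,8.8,0,0,0, 0,-7.8,0.4,8.8,0,0,0, 0,-7.8,0.4,8.8,0,0,0,0,-7.8,0.4,8.8,0,0,0]'; python3 g.py 649 92 35 -90;python3 snap.py wrist w15
```

```text
clock: 25.65
eef_pos: [646.8, 85.7, 150.2]
tool_rot: [-1.572, -0.001, -1.572]
force: [-0.5, 0.1, -0.7]
width: 39.7
t25.6 pos [646.8  85.7 150.2] rot [-90.   -0.  -90.1] w39.7 F [-0.5  0.1 -0.7]
shift cm [-0.64 11.52  0.23] turn [ 0.  -0.1  0. ]
```

View pics/w15.png

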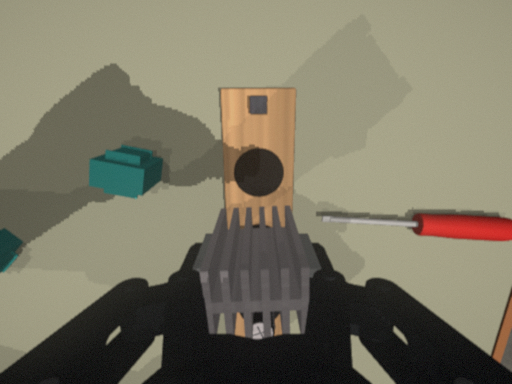

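```bash
python3 -m inch '[0,-0.4,2,0.2,0,0,0, 0,-0.4,4,0.2,0,0,0, 0,-0.4,6,0.2,0,0,0, 0,-0.4,8,0.2,0,0,0, 0,-0.4,10,0.2,0,0,0, 0,-0.4,11,0.2,0,0,0, 0,-0.4,11.5,0.2,0,0,0, 0,-0.4,11.5,0.2,0,0,0, 0,-0.4,11.5,0.2,0,0,0]'; python3 g.py 649 92 27.3 -90
```

```text
clock: 26.6
eef_pos: [650.0, 90.8, 36.0]
tool_rot: [-1.57, 0.001, -1.571]
force: [0.4, -0.2, 0.3]
width: 39.9
t26.6 pos [650.   90.8  36. ] rot [-89.9   0.  -90. ] w39.9 F [ 0.4 -0.2  0.3]
shift cm [-0.12  0.87 -0.11] turn [-0.1 -0.  -0. ]
```

```bash
python3 -m inch '[0,-0.1,0.3,-0.1,0,0,0, 0,-0.1,0.6,-0.1,0,0,0, 0,-0.1,0.8,-0.1,0,0,0, 0,-0.1,0.87,-0.1,0,0,0, 0,-0.1,0.87,-0.1,0,0,0]'; python3 g.py 649 92 27.3 -90
```

```text
clock: 27.1
eef_pos: [648.5, 91.5, 27.3]
tool_rot: [-1.571, -0.0, -1.571]
force: [-1.6, -1.1, 4.3]
width: 39.9
t27.1 pos [648.5  91.5  27.3] rot [-90.  -0. -90.] w39.9 F [-1.6 -1.1  4.3]
shift cm [-0.05 -0.    0.05] turn [-0. -0.  0.]
```

```bash
python3 -m inch '[1,0,0,0,0,0,0, 1,0,0,0,0,0,0, 1,0,0,0,0,0,0, 1,0,0,0,0,0,0, 1,0,-0.5,0,0,0,0, 1,0,-3,0,0,0,0, 1,0,-6,0,0,0,0, 1,0,-9,0,0,0,0, 1,0,-12,0,0,0,0, 1,0,-14,0,0,0,0,1,0,-14,0,0,0,0]' ;python3 snap.py wrist w16 "box(649,94,0,40,32,12,78)"; python3 -m inch '[1,10,-3,0,0,0,0, 1,10,-3,-5,0,0,0, 1,10,-5,-10,0,0,0, 1,10,-8,-15,0,0,0, 1,15,-8,-20,0,0,0, 1,20,-8,-20,0,0,0, 1,25,-8,-20,0,0,0, 1,30,-8,-20,0,0,0, 1,35,-8,-20,0,0,0, 1,35,-8,-20,0,0,0,1,35,-8,-20,0,0,0]'
python3 snap.py top t9; python3 snap.py side s9
python3 - <<'E'
from h import *
P=[(651.3,-146.5,28,34,26),(650.7,-66.4,30,30,40),(650.1,13.7,46,24,52),(649.3,94,40,32,66)]
bs=[box(x,y,0,a,b,12,12+h) for x,y,a,b,h in P]
draw(pickle.load(open("last_top.pkl","rb")),bs,205,100,200,70,4,"pics/t9c.png")
draw(pickle.load(open("last_side.pkl","rb")),bs,280,150,110,190,3,"pics/s9c.png")
E
```

```text
clock: 28.2
eef_pos: [650.4, 92.5, 170.4]
tool_rot: [-1.565, 0.002, -1.571]
force: [0.5, 0.4, 0.6]
width: 85.2
(np.float64(629.0), np.float64(78.0), 12) [235.7 188.6]
(np.float64(669.0), np.float64(78.0), 12) [272.4 188.6]
(np.float64(669.0), np.float64(110.0), 12) [272.9 159.5]
(np.float64(629.0), np.float64(110.0), 12) [235.  159.6]
(np.float64(629.0), np.float64(78.0), 78) [230.9 210.3]
(np.float64(669.0), np.float64(78.0), 78) [276.9 210.2]
(np.float64(669.0), np.float64(110.0), 78) [277.7 174.5]
(np.float64(629.0), np.float64(110.0), 78) [229.9 174.6]
clock: 29.35
eef_pos: [446.3, -264.0, 244.6]
tool_rot: [-1.574, -0.0, -1.58]
force: [0.8, -0.2, -0.2]
width: 85.5
```

View pics/w16.png

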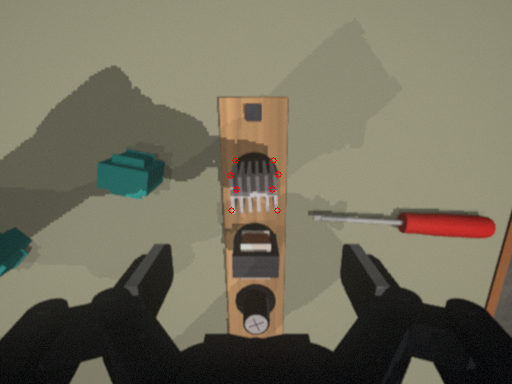

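View pics/t9c.png

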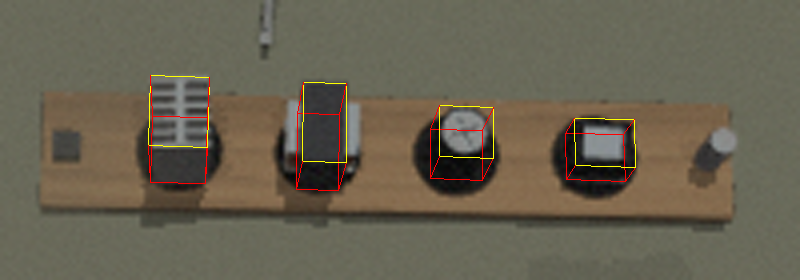

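View pics/s9c.png

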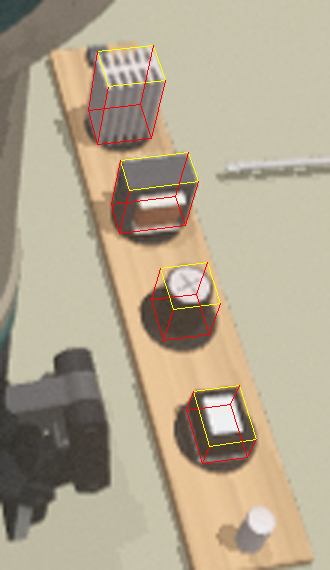

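View pics/t9.png

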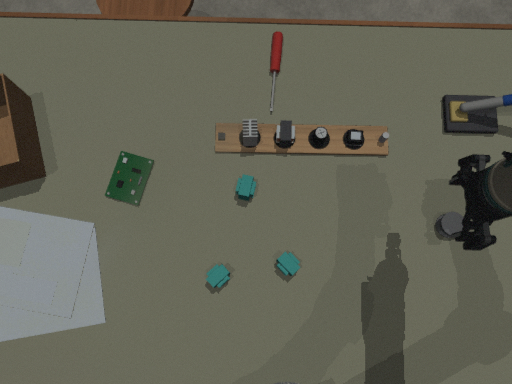

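All four match the projected models within about 2 mm, the board has not moved, and the gripper is clear of everything.

```bash
python3 -m inch '[1,0,0,0,0,0,0,1,0,0,0,0,0,0,1,0,0,0,0,0,0]'; python3 -c "
from cell import finish_job
print(finish_job())"
```

```text
clock: 29.75
eef_pos: [448.6, -257.3, 246.7]
tool_rot: [-1.571, -0.0, -1.569]
force: [-0.6, 0.5, 0.6]
width: 85.4
the job is handed in; nothing more can be done
None
```

I gripped the relay, capacitor, transformer and heat sink one after another and stood each on its dark spot, from lowest to tallest counted from the peg. I handed the job in at about 29.8 s of the 96 s allowed.

- **Placement:** In the last top and side pictures, outlines drawn at the intended poses matched all four parts to about 2 mm. They stand upright and centred, against a tolerance of 12 mm.
- **Bystanders:** The circuit board and the turquoise look-alikes lie where they were in the first pictures.
- **Gripper:** It was open and about 250 mm above the bench, clear of everything.
- **Failed checks:** None failed or disagreed. Arm positions read while it was still moving were off by up to about 6 mm. I corrected each before gripping or releasing.

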